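# Clip the adjusting key on to its tether loop

### The job

The steel adjusting key lies with its handle tucked under the low shelf, only its snap-hook end sticking out. Draw it out, lay it flat on the open bench and let go, then take it again another way so that you can push its sprung gate straight against the upright bar of the loop in the notch of the white light base, until the bar is right inside the hook and the gate has sprung shut behind it. Leave the key lying there clipped on, let go, and do not disturb the dishes, slide box, jar or bottle.

Things in the scene. Friction and masses are not known exactly. Their poses are not given: they have to be found in the camera images.
- key: Loose steel key, 172 mm long, 12 thick, ~0.17 kg, lying flat. Origin: underside, middle of the hook's throat; +x out of the mouth, z up. Hook: flat fork, 42 mm wide outside, y -13 to +13 inside, arms from x = 0 to 58, mouth closed by the gate. Handle 16 mm wide back to x = -70, then 8 mm shank to -110. At the start the hook points to the robot side; all behind x = 2 to 14 is under the shelf
- key_handle (a point): Middle of the key's handle, 40 mm behind the key's origin and 6 mm above its underside; axes as the key's; handle 16 mm wide here
- key_head (a point): Middle of the fork, 34 mm ahead of the key's origin and 6 mm above its underside; axes as the key's; 42 mm wide here over its two rigid arms
- gate (a joint): Sprung gate, a 6 mm thick bar across the hook's mouth, hinged on the +y arm at key x = 53, y = 14.5 mm, free end at the -y arm near x = 46. 0 = shut, to 1.2 rad as it is pushed in towards the handle; it cannot swing outwards. A bar pushed in needs about 3 to 12 N (least near the -y arm); once the bar's centre is nearer than 20 mm to the throat (it can go to 4) the gate springs shut behind it
- light_base: Fixed white light base, 220 mm wide, 45 high, with a 62 mm wide notch in its front, open above. Origin: on the bench under the loop's upright bar, midway across the notch. +x points into the base, away from the robot side; z up. The blocks beside the notch (40 mm high) begin at x = -25 mm, y = +-31 mm; the notch's back wall is at x = 55 mm
- loop (a point): Point on the loop's upright bar (8 mm thick), 14 mm above the bench; axes as the light base's. A foot 4 mm thick, 16 wide lies on the bench from 8 mm ahead of the bar back to the base; from the bar's top an arm runs back to the base, underside 32 mm above the bench. The fork must come in level between foot and arm, its underside 5 to 18 mm above the bench, moving along the base's +x
- low_shelf: Fixed low shelf 250 mm wide (y), 160 deep; origin on the bench under the middle of its front edge; +x points under the shelf, away from the robot side. Board 40 to 50 mm above the bench on 10 mm side panels; free space below 230 mm wide. A grey slide tray stands on it, set back from the edge, top 76 mm above the bench
- dishes: Bystander: stack of clear dishes, 70 mm across, 36 mm high; origin under its centre
- slide_box: Bystander: small white box 76 x 30 x 30 mm, long along its x; origin under its centre
- jar: Bystander: small glass jar 42 mm across, 50 mm high; origin under its centre
- bottle: Bystander: amber bottle 52 mm across, 115 mm high, standing on the low shelf; origin under its centre
Mind the look-alikes: they are no part of the job. Of the things that look like the key, the middle-sized one is meant.

How it is judged:
By the outcome, as a careful person would: the job done as asked, in the order asked, and still so for the second after the job is handed in, with the robot touching nothing.
It also fails if it takes over 61 s, if anything falls off the work surface, if the arm or the gripper's body presses on something with over 40 N, if the wrist force passes 120 N, or if a joint passes its speed limit or range.

### The arm

A 6-joint arm with a two-finger parallel gripper is mounted at the origin on the work surface. World frame = base frame: x ahead of the robot, y to its left, z up, the work surface at z = 0. Lengths are in m, angles in degrees, forces in N, time in s.
With the tool pointing down it reaches from about 0.275 to 1 m from the base axis. Payload 8.4 kg.
Tool frame: the origin (TCP) lies at the centre of the arm's flange, where the gripper is bolted on; the fingertips stand 173 mm ahead of it and the grasp point (between the pads) lies 155 mm ahead of it; z points along the fingers, y is the direction in which the jaws open and shut (so a half turn about z gives the same grasp; the last joint's range is limited). The gripper opens to 85 mm and grips with 20 to 120 N. Pads are 22 mm wide; open, the fingers measure 114 mm over their backs; the gripper's body (76 mm by 85 mm) begins 54 mm behind the grasp point. The pads swing forward as they close: fully open they stand 13 mm farther back than shut.
Start: joints at [-66.142, 20.225, 93.587, -0, 66.188, -0.138], TCP at [0.254, -0.571, 0.405] pointing down, gripper open.
Joint ranges: [-150.9, 150.9], [-52.94, 120.26], [3.33, 152.33], [-74.26, 254.26], [0, 154.13], [-172.89, 172.89]. Speed limits (degrees/s): [127.2, 127.2, 159.86, 180, 180, 180].

### API

Orientations are given as a 3x3 rotation matrix whose columns are the frame's x, y, z axes.
In Python, from station import arm, optics gives the robot as it stands.
- The arm moves only by the tool arm_command, never from a script. Its argument "deltas" is a list that holds one entry, the list of rows, each a list of 5 numbers: the opening, from 0 (shut) to 1 (fully open), then the shift along the world's x, y, z in units of 800 mm (1.0 is 800 mm), then the turn about the world's z in units of pi rad (1.0 is pi rad). A call has 1 to 5 rows; each row is the pose to reach, as a shift and turn from the pose measured when the call began, turning the shorter way round; what a row does not reach only later rows make up. A row lasts 1/8 s, in which the tool goes at most 62.5 mm and 10.7 degrees, less where a joint would pass 70% of its speed; a pose out of reach is approached as far as the arm can. A call with a number of a shift or a turn outside -1 to 1 is refused whole. A call with a gripper value outside its range is refused whole. The fingers move at their own pace and stop on an object; "grip_force" is the grip in N (left out, the last holds). Time passes only in rows, so rows that repeat a pose let the fingers close. It gives the time, the measured TCP pose, the force and the opening at its end, in the units of the state.
- arm.observe(): the state, without advancing time (a new reading comes with each control period).
- optics.snapshot(name): name is "side" or "top"; returns a dict with "image" (480x640x3 uint8, blue, green, red), "fx", "fy", "cx", "cy" (pixels), "eye" and "orientation" of the camera in the world. Camera axes: x right, y up, looking along -z (the intrinsics and any distortion apply to the point x, -y, -z); pixel columns grow to the right and rows downward; lengths in m; the calibration is good to about 2 mm. A picture is of the moment at which its call begins. There is no depth.
- arm.close_job(): hands the job in, once; it reports no verdict.
The state is a dict: "time": time; "joint_pos": joint angles; "qvel": joint speeds; "joint_efforts": joint torques, N m; "tcp_pos": TCP position; "tcp_rot": TCP orientation; "wrist_force": force on the tool from outside, world axes, zero at the start; "torque": the same for the moment, N m; "finger_gap": finger opening in m.
Only numpy, scipy, OpenCV 4.12 (cv2) and the standard library are available. Lean on these libraries where they do the work, as an engineer would, in place of code of your own. Each camera call takes 0.05 s, during which the arm holds its last target. There are 200 camera calls.

## Working session

There is one attempt and no reset: what is moved stays moved. The work goes in short steps, Python scripts to look and compute and a tool call to move; the robot and the scene stay as the last step left them, time stands still between calls to the robot, and variables do not carry over. Pictures are saved under pics/ and viewed, about 8 in all and at most 12, crops included, and the job is handed in when it is done.

Besides the shell and the picture viewer there is one more tool, called after ">>>" as a command line: name --argument value ..., lists and objects as JSON in quotes. arm_command: Moves the arm, as the interface text tells. Its arguments: {"type":"object","properties":{"deltas":{"type":"array","items":{"type":"array","items":{"type":"array","items":{"type":"number","minimum":-1,"maximum":1}}}},"grip_force":{"type":"number"}},"required":["deltas"]}

```bash
ls; mkdir -p pics; cat > h.py <<'E'
import numpy as np, cv2
from station import arm, optics
def snap(n,f):
    s=optics.snapshot(n); cv2.imwrite('pics/'+f+'.png',s['image']); np.save('pics/'+f+'.npy',s,allow_pickle=True); return s
def load(f): return np.load('pics/'+f+'.npy',allow_pickle=True).item()
def ray(s,u,v):
    d=np.array([(u-s['cx'])/s['fx'],-(v-s['cy'])/s['fy'],-1]); return np.array(s['orientation'])@d
def onz(s,u,v,z):
    d=ray(s,u,v); e=np.array(s['eye']); return e+d*(z-e[2])/d[2]
def proj(s,p):
    q=np.array(s['orientation']).T@(np.array(p)-s['eye']); return s['cx']+s['fx']*q[0]/-q[2], s['cy']-s['fy']*q[1]/-q[2]
E
python3 - <<'E'
from h import *
for n in('top','side'):
    s=snap(n,n+'0'); print({k:np.round(v,3) if k!='image' else 0 for k,v in s.items()})
print(arm.observe())
E
```

```text
pics
{'image': 0, 'fx': np.float64(480.593), 'fy': np.float64(480.593), 'cx': np.float64(317.615), 'cy': np.float64(246.554), 'eye': array([0.374, 0.043, 1.262]), 'orientation': array([[ 0.005,  0.987, -0.158],
       [-1.   ,  0.002, -0.019],
       [-0.019,  0.158,  0.987]])}
{'image': 0, 'fx': np.float64(549.254), 'fy': np.float64(549.254), 'cx': np.float64(326.105), 'cy': np.float64(245.59), 'eye': array([0.065, 0.599, 0.91 ]), 'orientation': array([[-0.726,  0.521, -0.449],
       [-0.688, -0.555,  0.468],
       [-0.005,  0.649,  0.761]])}
{'time': 0.1, 'joint_pos': array([-6.61424730e+01,  2.02599683e+01,  9.36252239e+01, -4.78226202e-04,
        6.61890038e+01, -1.38278596e-01]), 'qvel': array([ 0.14635376, -0.07391359, -0.03584715, -0.00360083,  0.10671867,
       -0.00784012]), 'joint_efforts': array([ 5.40595920e-04, -6.06355691e+01, -3.42817533e+01,  8.37725963e-06,
        3.79167963e-03,  6.54801261e-05]), 'tcp_pos': array([ 0.25407276, -0.57079173,  0.40401776]), 'tcp_rot': array([[ 9.13573857e-01,  4.06672504e-01, -5.30749342e-04],
       [ 4.06672851e-01, -9.13573094e-01,  1.18122522e-03],
       [-4.50650063e-06, -1.29497783e-03, -9.99999162e-01]]), 'wrist_force': array([-0.72770227, -0.44153318, -0.94223005]), 'torque': array([-0.00314415, -0.00547946, -0.01718657]), 'finger_gap': 0.08575982394121658}
```

View pics/top0.png

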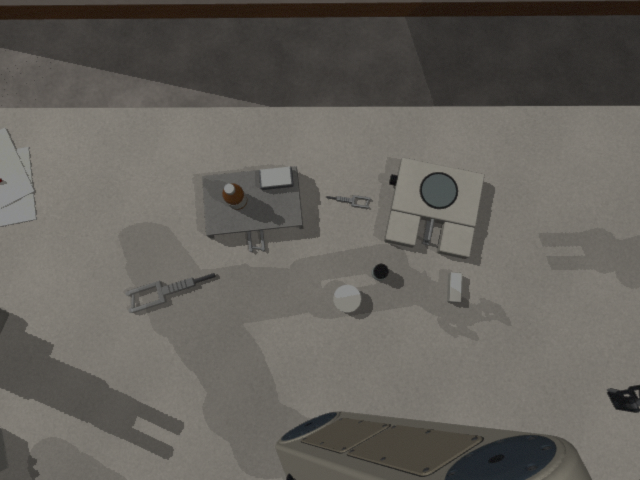

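View pics/side0.png

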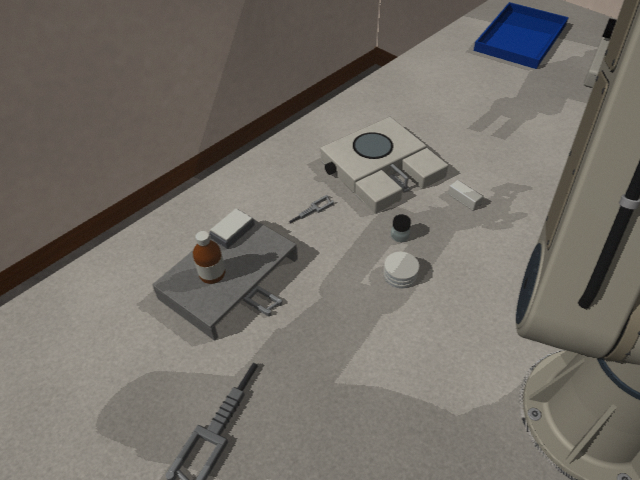

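The top view shows the key's hook at about (257,241) below the shelf edge. The loop notch is at about (432,232), the dishes at (347,298), the jar at (381,271) and the slide box at (456,287). I'll zoom in on the hook and the notch.

```bash
python3 - <<'E'
from h import *
t=load('top0')['image']; s=load('side0')['image']
g=lambda im,x,y,w,h,k: cv2.resize(np.clip(im[y:y+h,x:x+w].astype(float)*1.6,0,255).astype(np.uint8),(w*k,h*k),interpolation=cv2.INTER_CUBIC)
a=np.hstack([g(t,195,205,66+40,75,4)[:, :400],g(t,380,195,100,75,4)])
b=np.hstack([g(s,225,265,100,75,4),g(s,345,140,100,75,4)])
cv2.imwrite('pics/crop0.png',np.vstack([a,b]))
E
```

```text
(no output)
```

View pics/crop0.png

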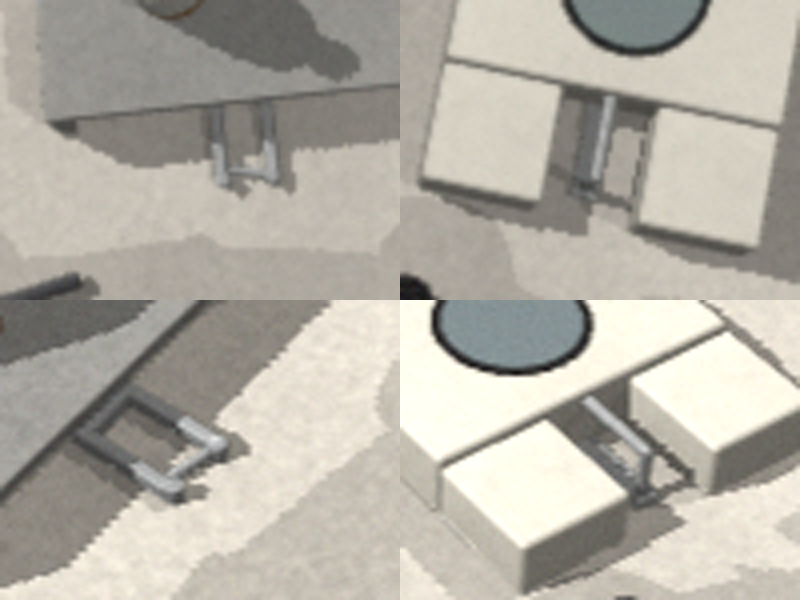

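```bash
python3 - <<'E'
from h import *
t=load('top0'); s=load('side0')
P=lambda x,y,z:onz(t,195+x/4,205+y/4,z)
Q=lambda x,y,z:onz(t,380+(x-400)/4,195+y/4,z)
S1=lambda x,y,z:onz(s,225+x/4,265+(y-300)/4,z)
S2=lambda x,y,z:onz(s,345+(x-400)/4,140+(y-300)/4,z)
r=lambda *a:print(*[np.round(np.array(q)*1000,1) for q in a])
print('key top arms L tip,base; R tip,base'); r(P(217,185,.012),P(208,108,.012),P(279,180,.012),P(272,100,.012))
print('side arms outer tips');r(S1(180,487,.012),S1(228,440,.012), S1(78,432,.012),S1(128,385,.012))
print('shelf edge top');r(P(48,123,.05),P(400,83,.05))
print('blocks L: FL FR BR BL');r(Q(420,180,.04),Q(540,200,.04),Q(562,85,.04),Q(447,60,.04))
print('R');r(Q(635,228,.04),Q(755,245,.04),Q(777,128,.04),Q(655,108,.04))
print('side blocks');r(S2(445,465,.04),S2(522,548,.04),S2(625,490,.04)); r(S2(712,450,.04),S2(800,405,.04),S2(632,380,.04))
print('bar top');r(Q(597,188,.038),S2(645,455,.038)); r(Q(612,97,.038),S2(587,400,.038))
print('bystanders dishes jar box')
r(onz(t,347,298,.036),onz(t,381,271,.05),onz(t,456,275,.03),onz(t,456,302,.03))
r(onz(s,402,268,.036),onz(s,402,222,.05),onz(s,233,190,.115),onz(s,203,237,.165),onz(t,229,187,.165))
E
```

```text
key top arms L tip,base; R tip,base
[560.1 248.   12. ] [611.8 255.5  12. ] [563.6 207.1  12. ] [617.3 213.   12. ]
side arms outer tips
[558.9 243.7  12. ] [562.  208.5  12. ] [619.9 256.3  12. ] [623.4 219.9  12. ]
shelf edge top
[594.5 352.1  50. ] [621.2 125.5  50. ]
blocks L: FL FR BR BL
[ 586.2 -106.2   40. ] [ 573.3 -182.8   40. ] [ 648.8 -199.    40. ] [ 665.4 -125.1   40. ]
R
[ 555.3 -242.9   40. ] [ 544.5 -318.8   40. ] [ 620.7 -336.2   40. ] [ 633.7 -258.5   40. ]
side blocks
[ 662.9 -126.8   40. ] [ 586.7 -105.4   40. ] [ 573.9 -181.5   40. ]
[ 558.  -242.4   40. ] [ 543.6 -309.6   40. ] [ 630.3 -259.3   40. ]
bar top
[ 581.5 -219.9   38. ] [ 585.  -214.3   38. ]
[ 641.4 -231.5   38. ] [ 639.9 -228.8   38. ]
bystanders dishes jar box
[437.3  -8.   36. ] [504.9 -93.6  50. ] [ 497.4 -287.2   30. ] [ 428.7 -284.4   30. ]
[428.8  -1.3  36. ] [500.7 -89.9  50. ] [781.4 131.3 115. ] [682.  277.5 165. ] [691.  275.4 165. ]
```

The key's heading is about 188.5° and its head grasp point is near (583,230) mm. The loop bar is near (589,-217) with the base axis at about -11.5°. First move: go over above the key.

>>> arm_command --deltas '[[[0.65,0.41,1.0,-0.06,-0.086],[0.65,0.41,1.0,-0.06,-0.086],[0.65,0.41,1.0,-0.06,-0.086],[0.65,0.41,1.0,-0.06,-0.086],[0.65,0.41,1.0,-0.06,-0.086]]]' --grip_force 40

```text
time: 0.72
tcp_pos: [0.3727, -0.2804, 0.387]
tcp_rot: [[0.989, 0.148, -0.0], [0.148, -0.989, 0.001], [0.0, -0.001, -1.0]]
wrist_force: [0.6, 0.3, 0.5]
finger_gap: 0.0554
```

>>> arm_command --deltas '[[[0.65,0.263,0.638,-0.1,0],[0.65,0.263,0.638,-0.1,0],[0.65,0.263,0.638,-0.1,0],[0.65,0.263,0.638,-0.1,0],[0.65,0.263,0.638,-0.1,0]]]'

```text
time: 1.35
tcp_pos: [0.4905, 0.0058, 0.3421]
tcp_rot: [[0.989, 0.148, 0.0], [0.148, -0.989, 0.001], [0.0, -0.001, -1.0]]
wrist_force: [-0.3, -0.4, -0.3]
finger_gap: 0.0556
```

>>> arm_command --deltas '[[[0.65,0.139,0.33,-0.07,0],[0.65,0.139,0.33,-0.07,0],[0.65,0.139,0.33,-0.07,0],[0.65,0.139,0.33,-0.07,0],[0.65,0.139,0.33,-0.07,0]]]'

```text
time: 1.98
tcp_pos: [0.6021, 0.2724, 0.285]
tcp_rot: [[0.989, 0.149, -0.0], [0.149, -0.989, 0.001], [-0.0, -0.001, -1.0]]
wrist_force: [0.8, 0.0, 0.2]
finger_gap: 0.0554
```

>>> arm_command --deltas '[[[0.65,-0.024,-0.053,0,0],[0.65,-0.024,-0.053,0,0],[0.65,-0.024,-0.053,-0.08,0],[0.65,-0.024,-0.053,-0.08,0],[0.65,-0.024,-0.053,-0.08,0]]]'

```text
time: 2.6
tcp_pos: [0.5833, 0.2302, 0.222]
tcp_rot: [[0.989, 0.149, -0.0], [0.149, -0.989, 0.001], [0.0, -0.001, -1.0]]
wrist_force: [0.3, 0.4, 1.5]
finger_gap: 0.0554
```

```bash
python3 - <<'E'
from h import *
t=snap('top','top1')['image']; s=snap('side','side1')['image']
g=lambda im,x,y,w,h,k: cv2.resize(np.clip(im[y:y+h,x:x+w].astype(float)*1.6,0,255).astype(np.uint8),(w*k,h*k),interpolation=cv2.INTER_CUBIC)
cv2.imwrite('pics/crop1.png',np.hstack([g(t,205,190,100,120,4),g(s,215,225,100,120,4)]))
print(arm.observe()['tcp_pos'])
E
```

```text
[0.58381817 0.23035379 0.22315374]
```

View pics/crop1.png

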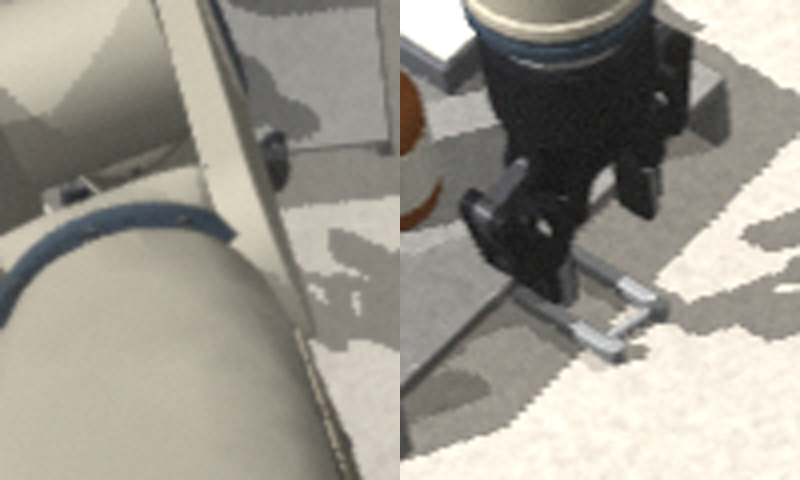

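The side view shows the open fingers straddling the hook, with the tips about 50 mm up. I'll lower gently and watch the force.

>>> arm_command --deltas '[[[0.65,0,0,-0.025,0],[0.65,0,0,-0.038,0],[0.65,0,0,-0.045,0],[0.65,0,0,-0.05,0],[0.65,0,0,-0.05,0]]]'

```text
time: 3.32
tcp_pos: [0.5838, 0.2303, 0.1828]
tcp_rot: [[0.989, 0.149, 0.002], [0.149, -0.989, 0.002], [0.002, -0.002, -1.0]]
wrist_force: [-0.1, 0.5, -0.1]
finger_gap: 0.0554
```

```bash
python3 - <<'E'
from h import *
s=snap('side','side2')['image']
g=lambda im,x,y,w,h,k: cv2.resize(np.clip(im[y:y+h,x:x+w].astype(float)*1.6,0,255).astype(np.uint8),(w*k,h*k),interpolation=cv2.INTER_CUBIC)
cv2.imwrite('pics/crop2.png',g(s,225,245,80,80,6))
st=arm.observe();print(st['tcp_pos'],st['wrist_force'])
E
```

```text
[0.58389279 0.2303817  0.18315693] [0.02975431 0.52743734 0.39209245]
```

View pics/crop2.png

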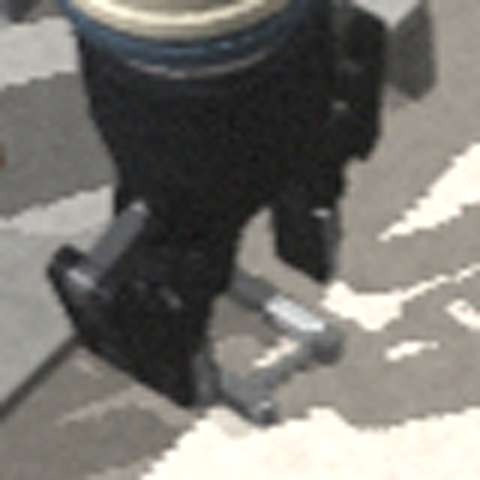

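The fingers sit on either side of the arms. I'll go down a little more and close.

>>> arm_command --deltas '[[[0.65,0,0,-0.006,0],[0.3,0,0,-0.006,0],[0.3,0,0,-0.006,0],[0.3,0,0,-0.006,0],[0.3,0,0,-0.006,0]]]' --grip_force 40

```text
time: 4.0
tcp_pos: [0.5838, 0.2304, 0.1784]
tcp_rot: [[0.989, 0.149, 0.002], [0.149, -0.989, 0.002], [0.003, -0.002, -1.0]]
wrist_force: [0.0, 0.2, 1.2]
finger_gap: 0.0407
```

The gap stopped at about 41 mm, so it is gripped. I'll draw it out along its axis.

>>> arm_command --deltas '[[[0.3,-0.02,-0.003,0,0],[0.3,-0.05,-0.0075,0,0],[0.3,-0.09,-0.0135,0,0],[0.3,-0.13,-0.0195,0,0],[0.3,-0.17,-0.0255,0,0]]]'

```text
time: 4.62
tcp_pos: [0.4458, 0.2095, 0.1784]
tcp_rot: [[0.989, 0.149, 0.002], [0.149, -0.989, 0.002], [0.002, -0.002, -1.0]]
wrist_force: [0.4, 0.5, -0.8]
finger_gap: 0.0407
```

```bash
python3 - <<'E'
from h import *
s=snap('side','side3')['image']
st=arm.observe();print(st['tcp_pos'],st['wrist_force'],st['finger_gap'])
g=lambda im,x,y,w,h,k: cv2.resize(np.clip(im[y:y+h,x:x+w].astype(float)*1.6,0,255).astype(np.uint8),(w*k,h*k),interpolation=cv2.INTER_CUBIC)
cv2.imwrite('pics/crop3.png',g(s,150,200,200,180,3))
E
```

```text
[0.44268276 0.20878351 0.17831221] [-11.62081723  -1.63470497   6.84164016] 0.04035661014084182
```

View pics/crop3.png

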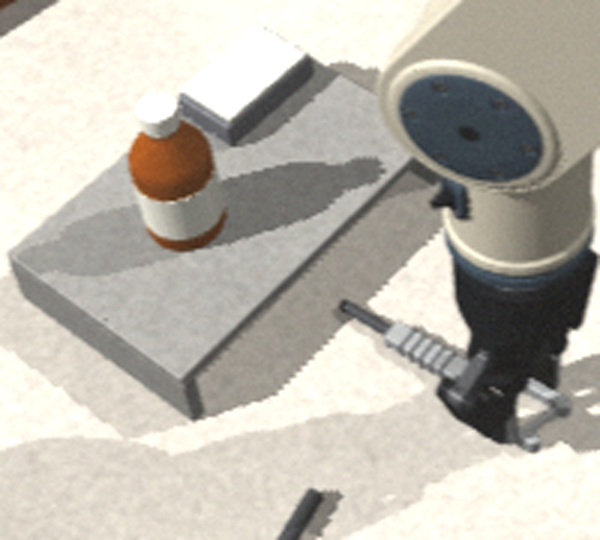

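The key is fully out, with its tail clear of the shelf edge. I'll go another 16 mm, then let go and rise.

>>> arm_command --deltas '[[[0.3,-0.02,-0.003,0,0],[0.3,-0.02,-0.003,0,0],[0.7,-0.02,-0.003,0,0],[0.7,-0.02,-0.003,0,0],[0.7,-0.02,-0.003,0,0]]]'

```text
time: 5.3
tcp_pos: [0.427, 0.2064, 0.1783]
tcp_rot: [[0.989, 0.149, -0.0], [0.149, -0.989, 0.001], [0.0, -0.001, -1.0]]
wrist_force: [-0.7, -0.7, 0.3]
finger_gap: 0.0598
```

>>> arm_command --deltas '[[[0.7,0,0,0.02,0],[0.7,0,0,0.08,0],[0.7,0,0,0.15,0],[0.7,0.0,0,0.2,0],[0.7,0,-0.0,0.2,0]]]'

```text
time: 5.92
tcp_pos: [0.428, 0.2068, 0.3423]
tcp_rot: [[0.989, 0.149, 0.006], [0.149, -0.989, 0.004], [0.007, -0.003, -1.0]]
wrist_force: [0.6, 0.0, -0.2]
finger_gap: 0.06
```

```bash
python3 - <<'E'
from h import *
s=snap('side','side4')['image'];t=snap('top','top4')['image']
st=arm.observe();print(st['time'],st['tcp_pos'],st['wrist_force'],st['finger_gap'])
g=lambda im,x,y,w,h,k: cv2.resize(np.clip(im[y:y+h,x:x+w].astype(float)*1.6,0,255).astype(np.uint8),(w*k,h*k),interpolation=cv2.INTER_CUBIC)
cv2.imwrite('pics/crop4.png',np.hstack([g(s,250,270,100,120,4),g(t,210,210,100,120,4)]))
E
```

```text
6.025 [0.42684922 0.20628321 0.33891448] [-0.07066145  0.34679878 -1.1295592 ] 0.05968601057311871
```

View pics/crop4.png

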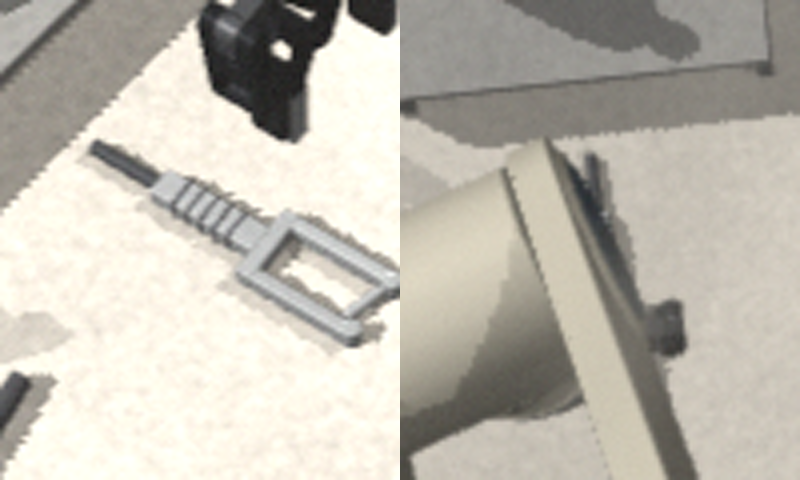

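The key lies flat and free. In the side crop the tail is at about (92,150), the back corners at (237,272) and (290,213), and the near tip at (355,340).

```bash
python3 - <<'E'
from h import *
s=load('side4')
P=lambda x,y,z=.012:np.round(onz(s,250+x/4,270+y/4,z)*1000,1)[:2]
for n,p in dict(tail=(93,149),joint=(159,190),hhead=(250,238),bcL=(237,272),bcR=(290,213),tipL=(352,342)).items(): print(n,P(*p))
# mask
im=s['image'].astype(int); roi=im[300:360,268:355]
hsv=cv2.cvtColor(s['image'],cv2.COLOR_BGR2HSV)
d=P(250,238)-P(93,149); print(np.degrees(np.arctan2(d[1],d[0]))%360, np.hypot(*d))
a=P(352,342)-P(237,272); print(np.degrees(np.arctan2(a[1],a[0]))%360,np.hypot(*a))
E
```

```text
tail [562.  232.2]
joint [521.3 226.6]
hhead [470.4 215.7]
bcL [461.8 233.2]
bcR [466.1 192.6]
tipL [397.4 223.3]
190.21124399084943 93.0742176974913
188.73947664070533 65.15650389638785
```

>>> arm_command --deltas '[[[0.45,0.086,0.013,0,0],[0.45,0.086,0.013,-0.06,0],[0.45,0.086,0.013,-0.13,0],[0.45,0.086,0.013,-0.175,0],[0.45,0.086,0.013,-0.19,0]]]'

```text
time: 6.65
tcp_pos: [0.4941, 0.2159, 0.1836]
tcp_rot: [[0.989, 0.149, -0.005], [0.149, -0.989, -0.001], [-0.005, 0.0, -1.0]]
wrist_force: [-0.3, -0.4, 0.2]
finger_gap: 0.0383
```

```bash
python3 - <<'E'
from h import *
s=snap('side','side5')['image']
st=arm.observe();print(st['time'],st['tcp_pos'],st['wrist_force'],st['finger_gap'])
g=lambda im,x,y,w,h,k: cv2.resize(np.clip(im[y:y+h,x:x+w].astype(float)*1.6,0,255).astype(np.uint8),(w*k,h*k),interpolation=cv2.INTER_CUBIC)
cv2.imwrite('pics/crop5.png',g(s,250,250,120,120,5))
E
```

```text
6.7 [0.49434973 0.21607843 0.18378582] [-1.24037048 -0.62283257 -1.37748051] 0.03864232222701322
```

View pics/crop5.png

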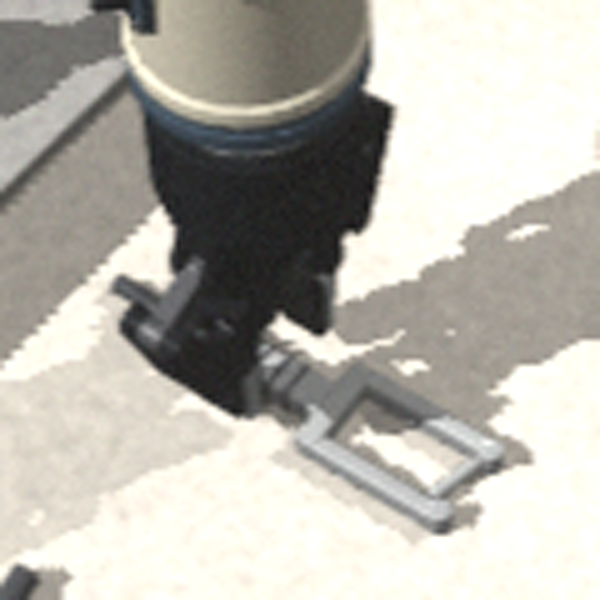

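The fingers straddle the handle. I'll lower 5 mm and grip firmly.

>>> arm_command --deltas '[[[0.45,0,0,-0.007,0],[0.1,0,0,-0.007,0],[0.05,0,0,-0.007,0],[0.05,0,0,-0.007,0],[0.05,0,0,-0.007,0]]]' --grip_force 100

```text
time: 7.32
tcp_pos: [0.4947, 0.2162, 0.1794]
tcp_rot: [[0.989, 0.149, -0.003], [0.149, -0.989, 0.0], [-0.002, -0.001, -1.0]]
wrist_force: [-1.3, -1.5, 6.8]
finger_gap: 0.0121
```

>>> arm_command --deltas '[[[0.05,0,0,0.02,0],[0.05,0,0,0.06,0],[0.05,0,0,0.12,0],[0.05,0,0,0.15,0],[0.05,0,0,0.15,0]]]'

```text
time: 7.95
tcp_pos: [0.4954, 0.2165, 0.3022]
tcp_rot: [[0.989, 0.149, 0.002], [0.149, -0.989, 0.002], [0.003, -0.002, -1.0]]
wrist_force: [0.6, 0.5, -1.8]
finger_gap: 0.0126
```

Gripped and lifted. I'll rotate +160° and carry it over to the notch approach.

>>> arm_command --deltas '[[[0.05,-0.003,-0.034,0,0.0594],[0.05,-0.006,-0.068,0,0.1188],[0.05,-0.009,-0.102,0,0.178],[0.05,-0.012,-0.136,0,0.237],[0.05,-0.014,-0.17,0,0.297]]]'

```text
time: 8.57
tcp_pos: [0.4834, 0.0796, 0.3011]
tcp_rot: [[0.465, 0.886, -0.002], [0.886, -0.465, 0.003], [0.002, -0.003, -1.0]]
wrist_force: [0.5, 0.1, -1.7]
finger_gap: 0.0121
```

>>> arm_command --deltas '[[[0.05,-0.003,-0.034,0,0.0594],[0.05,-0.006,-0.068,0,0.1188],[0.05,-0.009,-0.102,0,0.178],[0.05,-0.012,-0.136,0,0.237],[0.05,-0.014,-0.17,0,0.297]]]'

```text
time: 9.2
tcp_pos: [0.4715, -0.0572, 0.3001]
tcp_rot: [[-0.439, 0.899, -0.006], [0.899, 0.439, 0.0], [0.003, -0.005, -1.0]]
wrist_force: [0.4, 0.5, -2.3]
finger_gap: 0.0121
```

>>> arm_command --deltas '[[[0.05,-0.003,-0.034,0,0.0594],[0.05,-0.006,-0.068,0,0.1188],[0.05,-0.009,-0.102,0,0.178],[0.05,-0.012,-0.136,0,0.237],[0.05,-0.014,-0.17,0,0.297]]]'

```text
time: 9.82
tcp_pos: [0.4595, -0.1939, 0.299]
tcp_rot: [[-0.984, 0.178, -0.005], [0.178, 0.984, -0.004], [0.005, -0.004, -1.0]]
wrist_force: [0.2, 0.7, -2.2]
finger_gap: 0.0124
```

>>> arm_command --deltas '[[[0.05,0,0,-0.03,0],[0.05,0,0,-0.08,0],[0.05,0,0,-0.11,0],[0.05,0,0,-0.124,0],[0.05,0,0,-0.124,0]]]'

```text
time: 10.45
tcp_pos: [0.4592, -0.1937, 0.1991]
tcp_rot: [[-0.984, 0.178, -0.007], [0.178, 0.984, -0.003], [0.006, -0.004, -1.0]]
wrist_force: [0.5, -0.1, -2.1]
finger_gap: 0.012
```

```bash
python3 - <<'E'
from h import *
s=snap('side','side6')['image'];t=snap('top','top6')['image']
st=arm.observe();print(st['time'],st['tcp_pos'],st['tcp_rot'],st['wrist_force'])
g=lambda im,x,y,w,h,k: cv2.resize(np.clip(im[y:y+h,x:x+w].astype(float)*1.6,0,255).astype(np.uint8),(w*k,h*k),interpolation=cv2.INTER_CUBIC)
cv2.imwrite('pics/crop6.png',np.hstack([g(s,370,130,100,120,4),g(t,370,180,100,120,4)]))
E
```

```text
10.55 [ 0.45981889 -0.19393275  0.20034576] [[-0.9840012   0.1781012  -0.00464702]
 [ 0.17811897  0.98400187 -0.00373627]
 [ 0.00390724 -0.00450422 -0.99998222]] [ 0.15458941 -0.87680732 -2.00577902]
```

View pics/crop6.png

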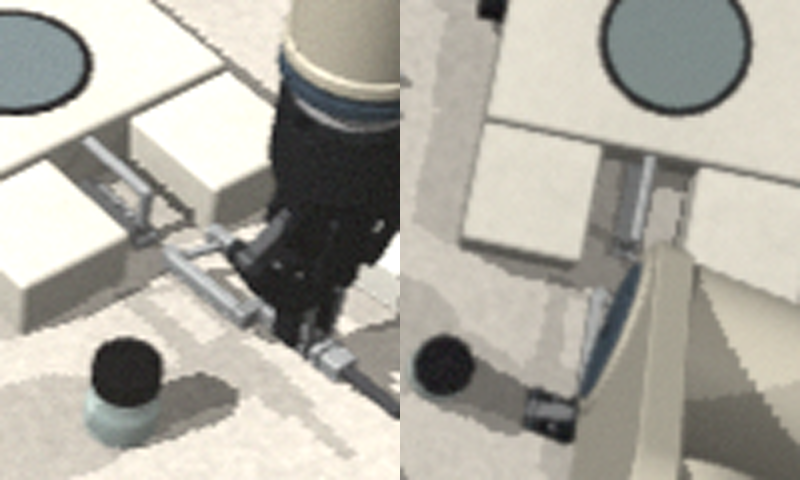

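```bash
python3 - <<'E'
from h import *
s=load('side6')
P=lambda x,y,z=.033:np.round(onz(s,370+x/4,130+y/4,z)*1000,1)[:2]
print('nearTip',P(164,252),P(168,246),'far',P(222,226)); 
for k in (97,94): 
  for sg in(21,-21):
    p=np.array([.4598,-.1939,.033])+k/1e3*np.array([.984,-.178,0])+sg/1e3*np.array([.178,.984,0]); u=proj(s,p); print(np.round(p*1e3,1),((u[0]-370)*4,(u[1]-130)*4))
u=proj(s,[.5895,-.2174,.036]);print('bar top proj',(u[0]-370)*4,(u[1]-130)*4)
u=proj(s,[.5895,-.2174,.004]);print('bar bottom proj',(u[0]-370)*4,(u[1]-130)*4)
t=load('top6')
for z in(.036,.004):
  u=proj(t,[.5895,-.2174,z]);print('top bar proj',(u[0]-370)*4+400,(u[1]-180)*4)
E
```

```text
nearTip [ 550.5 -188.7] [ 551.9 -194.1] far [ 539.3 -228.6]
[ 559.  -190.5   33. ] (np.float64(154.19957685108693), np.float64(243.2860678625898))
[ 551.5 -231.8   33. ] (np.float64(208.38578505245482), np.float64(213.22731956332564))
[ 556. -190.   33.] (np.float64(157.71666626331807), np.float64(246.21436947498944))
[ 548.6 -231.3   33. ] (np.float64(211.9257628721707), np.float64(216.08161846099767))
bar top proj 141.7277870223893 191.2947723425434
bar bottom proj 136.1104264092569 231.24429229273937
top bar proj 632.0002705608495 236.32627525614407
top bar proj 621.9243316675158 244.69996328511206
```

The key is nearly aligned. Both views put the bar about 3 mm further toward -y than assumed, so I'll correct yaw and lateral position, set the height to about 11 mm and approach.

>>> arm_command --deltas '[[[0.05,0.001,0.0055,-0.006,-0.0055],[0.05,0.001,0.0055,-0.0122,-0.0055],[0.05,0.001,0.0055,-0.0122,-0.0055],[0.05,0.013,0.003,-0.0122,-0.0055],[0.05,0.0255,0.0005,-0.0122,-0.0055]]]' --grip_force 110

```text
time: 11.18
tcp_pos: [0.4812, -0.1938, 0.1908]
tcp_rot: [[-0.981, 0.195, -0.004], [0.195, 0.981, -0.004], [0.003, -0.005, -1.0]]
wrist_force: [0.1, 0.3, -1.4]
finger_gap: 0.0113
```

```bash
python3 - <<'E'
from h import *
s=snap('side','side7')['image'];t=snap('top','top7')['image']
st=arm.observe();print(st['time'],st['tcp_pos'],st['tcp_rot'],st['wrist_force'])
g=lambda im,x,y,w,h,k: cv2.resize(np.clip(im[y:y+h,x:x+w].astype(float)*1.6,0,255).astype(np.uint8),(w*k,h*k),interpolation=cv2.INTER_CUBIC)
cv2.imwrite('pics/crop7.png',np.hstack([g(s,385,160,50,50,8),g(t,400,210,50,50,8)]))
E
```

```text
11.275 [ 0.48195293 -0.19403933  0.19092599] [[-0.98081483  0.1949253  -0.00253102]
 [ 0.19493514  0.98080574 -0.00451618]
 [ 0.00160212 -0.00492292 -0.9999866 ]] [-0.22033188 -0.86496156 -0.73232025]
```

View pics/crop7.png

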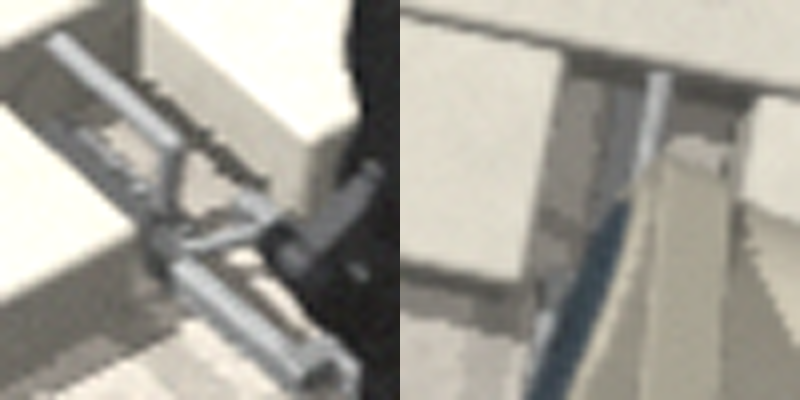

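The side crop shows the bar lined up with the mouth, meeting the gate at about key y -3. I'll push straight ahead in steps.

>>> arm_command --deltas '[[[0.05,0.009,-0.0018,0,0],[0.05,0.018,-0.0036,0,0],[0.05,0.0265,-0.0053,0,0],[0.05,0.0335,-0.0067,0,0],[0.05,0.0405,-0.008,0,0]]]' --grip_force 120

```text
time: 11.9
tcp_pos: [0.5133, -0.1999, 0.1902]
tcp_rot: [[-0.981, 0.195, -0.007], [0.195, 0.981, -0.003], [0.006, -0.004, -1.0]]
wrist_force: [-4.9, 2.4, -2.1]
finger_gap: 0.0112
```

>>> arm_command --deltas '[[[0.05,0.0055,-0.0011,0,0],[0.05,0.011,-0.0022,0,0],[0.05,0.0165,-0.0033,0,0],[0.05,0.0215,-0.0043,0,0],[0.05,0.0215,-0.0043,0,0]]]'

```text
time: 12.52
tcp_pos: [0.5315, -0.2038, 0.1906]
tcp_rot: [[-0.981, 0.195, -0.005], [0.195, 0.981, -0.004], [0.004, -0.005, -1.0]]
wrist_force: [0.1, 0.6, -1.4]
finger_gap: 0.0114
```

```bash
python3 - <<'E'
from h import *
s=snap('side','side8')['image'];t=snap('top','top8')['image']
st=arm.observe();print(st['time'],st['tcp_pos'],st['tcp_rot'],st['wrist_force'],st['finger_gap'])
g=lambda im,x,y,w,h,k: cv2.resize(np.clip(im[y:y+h,x:x+w].astype(float)*1.8,0,255).astype(np.uint8),(w*k,h*k),interpolation=cv2.INTER_CUBIC)
cv2.imwrite('pics/crop8.png',g(s,375,145,60,60,8))
E
```

```text
12.625 [ 0.53082444 -0.20363673  0.19039281] [[-0.98080697  0.19489587 -0.00576973]
 [ 0.19491688  0.98081411 -0.00333045]
 [ 0.00500995 -0.00439115 -0.99997781]] [-0.53491577  0.03777731 -1.65975752] 0.011046134070100673
```

View pics/crop8.png

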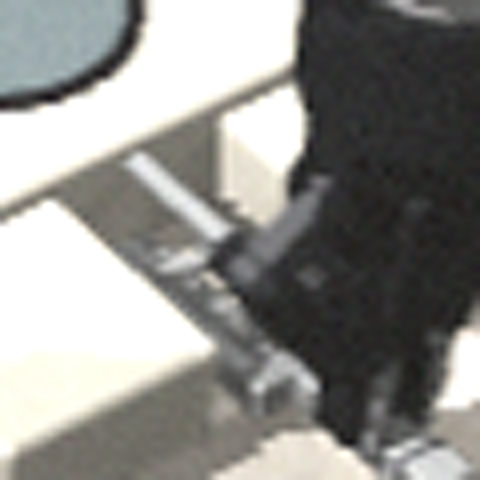

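The force rose to about 5 N and then fell to zero, so the gate has sprung past the bar. I'll advance a few mm more to be sure.

>>> arm_command --deltas '[[[0.05,0.0025,-0.0005,0,0],[0.05,0.005,-0.001,0,0],[0.05,0.007,-0.0014,0,0]]]'

```text
time: 13.0
tcp_pos: [0.5366, -0.2048, 0.1904]
tcp_rot: [[-0.981, 0.195, -0.006], [0.195, 0.981, -0.003], [0.005, -0.004, -1.0]]
wrist_force: [-0.3, -0.5, -0.9]
finger_gap: 0.011
```

>>> arm_command --deltas '[[[0.05,0.0015,-0.0003,0,0],[0.05,0.003,-0.0006,0,0],[0.05,0.003,-0.0006,0,0]]]'

```text
time: 13.38
tcp_pos: [0.5391, -0.2053, 0.1904]
tcp_rot: [[-0.981, 0.195, -0.006], [0.195, 0.981, -0.003], [0.005, -0.004, -1.0]]
wrist_force: [-0.9, 0.1, -1.0]
finger_gap: 0.0112
```

>>> arm_command --deltas '[[[0.05,0.0015,-0.0003,0,0],[0.05,0.003,-0.0006,0,0],[0.05,0.004,-0.0008,0,0]]]'

```text
time: 13.75
tcp_pos: [0.5424, -0.206, 0.1904]
tcp_rot: [[-0.981, 0.195, -0.005], [0.195, 0.981, -0.003], [0.005, -0.004, -1.0]]
wrist_force: [0.2, -0.6, -1.4]
finger_gap: 0.0114
```

No contact yet. I'll lower the key toward the foot, then release.

>>> arm_command --deltas '[[[0.05,0,0,-0.003,0],[0.05,0,0,-0.005,0],[0.05,0,0,-0.007,0],[0.05,0,0,-0.007,0]]]'

```text
time: 14.25
tcp_pos: [0.5423, -0.2059, 0.1846]
tcp_rot: [[-0.981, 0.195, -0.006], [0.195, 0.981, -0.003], [0.005, -0.004, -1.0]]
wrist_force: [0.3, 0.2, -1.8]
finger_gap: 0.011
```

>>> arm_command --deltas '[[[0.15,0,0,0,0],[0.25,0,0,0,0],[0.35,0,0,0,0],[0.45,0,0,0,0],[0.45,0,0,0,0]]]' --grip_force 20

```text
time: 14.88
tcp_pos: [0.5423, -0.206, 0.1847]
tcp_rot: [[-0.981, 0.195, -0.006], [0.195, 0.981, -0.003], [0.005, -0.004, -1.0]]
wrist_force: [-0.0, 0.5, 0.1]
finger_gap: 0.0382
```

>>> arm_command --deltas '[[[0.45,0,0,0.02,0],[0.45,0,0,0.08,0],[0.45,0,0,0.15,0],[0.45,-0.05,0,0.22,0],[0.45,-0.12,0,0.25,0]]]'

```text
time: 15.5
tcp_pos: [0.45, -0.2061, 0.3868]
tcp_rot: [[-0.981, 0.194, -0.001], [0.194, 0.981, -0.006], [-0.001, -0.006, -1.0]]
wrist_force: [-0.8, -0.3, 0.5]
finger_gap: 0.0382
```

>>> arm_command --deltas '[[[0.45,-0.05,0.07,0,0],[0.45,-0.1,0.15,0,0],[0.45,-0.1,0.22,0,0],[0.45,-0.1,0.3,0,0],[0.45,-0.1,0.3,0,0]]]'

```text
time: 16.12
tcp_pos: [0.3693, 0.0367, 0.388]
tcp_rot: [[-0.982, 0.189, 0.001], [0.189, 0.982, -0.005], [-0.002, -0.005, -1.0]]
wrist_force: [-0.1, -0.5, -0.0]
finger_gap: 0.0382
```

```bash
python3 - <<'E'
from h import *
s=snap('side','side9')['image'];t=snap('top','top9')['image']
st=arm.observe();print(st['time'],st['tcp_pos'],st['wrist_force'],st['finger_gap'])
g=lambda im,x,y,w,h,k: cv2.resize(np.clip(im[y:y+h,x:x+w].astype(float)*1.7,0,255).astype(np.uint8),(w*k,h*k),interpolation=cv2.INTER_CUBIC)
cv2.imwrite('pics/crop9.png',np.hstack([g(s,370,145,80,120,5),g(t,390,195,80,120,5)]))
E
```

```text
16.225 [0.36990272 0.03478477 0.38762185] [ 0.25187178 -0.9527986  -0.2328275 ] 0.038396476301882296
```

View pics/crop9.png

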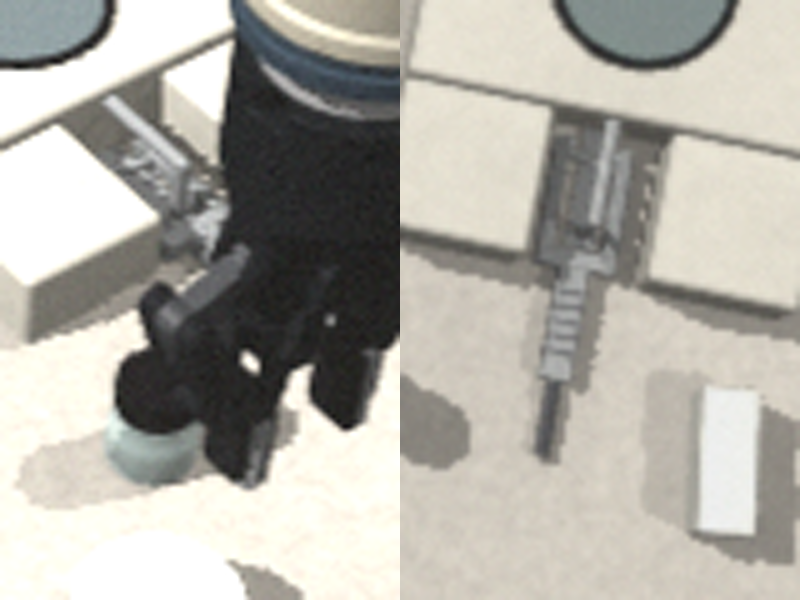

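This shows the key lying with its fork round the loop and the bar near the throat. I've used all 12 views, so the last check is numeric.

```bash
python3 - <<'E'
from h import *
t=load('top9');a=load('top0')
T=onz(t,390+(545-400)/5,195+458/5,.008)[:2]*1e3; B=np.array([587,-219.])
print('bar at key x', (B-T)@[.981,-.195]-110)
def boxes(s,n):
    im=s['image'].astype(int)
    for nm,(x,y,w,h) in dict(box=(440,262,35,50),jar=(370,258,24,28),bottle=(215,172,35,40)).items():
        r=im[y:y+h,x:x+w]; 
        m={'box':r.min(2)>135,'jar':r.max(2)<45,'bottle':(r[...,2]-r[...,0])>40}[nm]
        yy,xx=np.nonzero(m); print(n,nm,m.sum(),xx.mean().round(1)+x if m.any() else 0,yy.mean().round(1)+y if m.any() else 0)
boxes(a,'0');boxes(t,'9');boxes(load('top7'),'7')
# gate closed: profile brightness across fork mouth z~.013
k=np.array([.981,-.195]);l=np.array([.195,.981]);O=B-k*((B-T)@k-110)
print('origin',O)
for kx in (62,55,52,49,46,40,30):
    print(kx,[int(t['image'][int(round(v)),int(round(u))].mean()) for u,v in [proj(t,np.r_[(O+k*kx+l*y)/1e3,.014]) for y in range(-26,27,4)]])
E
```

```text
bar at key x 10.17101461647718
0 box 141 455.6 280.9
0 jar 174 380.7 271.2
0 bottle 88 231.9 193.7
9 box 247 455.2 286.8
9 jar 167 380.6 271.2
9 bottle 95 232.1 194.0
7 box 0 0 0
7 jar 166 380.6 271.1
7 bottle 121 232.7 194.1
origin [ 577.02223466 -217.01665215]
62 [62, 64, 65, 67, 64, 98, 107, 65, 64, 60, 65, 76, 77, 74]
55 [68, 63, 67, 84, 90, 85, 93, 69, 62, 59, 64, 58, 53, 60]
52 [88, 68, 64, 84, 79, 75, 98, 71, 66, 62, 65, 56, 53, 54]
49 [71, 64, 64, 83, 79, 76, 109, 87, 59, 55, 55, 56, 55, 47]
46 [62, 63, 59, 86, 83, 96, 112, 65, 63, 61, 63, 57, 56, 71]
40 [89, 65, 64, 84, 91, 83, 99, 69, 67, 64, 65, 55, 55, 58]
30 [67, 63, 59, 87, 84, 91, 110, 69, 68, 63, 68, 57, 54, 68]
```

```bash
python3 -c "
from station import arm
print(arm.observe()['time'],arm.close_job())"
```

```text
the job is handed in; nothing more can be done
16.225 None
```

The key is clipped onto the loop and released, and I handed the job in at 16.2 s of the 61 s allowed.

**What I did:**
- I gripped the key by its fork, drew it straight out from under the shelf, laid it flat on the open bench and let go.
- I took it again by the handle, turned it 160°, and pushed it level along the base's axis onto the bar.
- I then lowered it, released it and moved the arm clear.

**What the last checks showed:**
- **Gate:** the push force rose to about 5 N and then dropped to zero, which fits the gate opening and springing shut behind the bar. I couldn't see the shut gate itself: in the last side picture the gripper hid the rear of the fork, and pixel samples across the mouth in the top view settled nothing.
- **Bar position:** the last top picture puts the bar about 10 mm from the middle of the throat, where under 20 mm is needed. I didn't feel it touch the back of the throat, and I didn't do a pull test.
- **Other things:** the jar and bottle are within 0.3 pixel of where they started. The slide box's bright-pixel centre shifted about 6 rows. I put that down to a shadow that moved off it, but did not confirm it. The dishes were not measured, but nothing low passed near them.
- **Measurement disagreement:** the two cameras disagreed by 3 to 5 mm on the bar. I corrected for this before pushing.

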